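# Draw a sample tray out of its bay with a hook

### The job

Take the hook tool from its stand, drop its tip into the loop of the tray in the covered bay and draw the tray gently out along its rails, with the crucible still standing on it, until it is felt to bear on the two stop screws on the runway; keep a light pull on it there for a moment. Then unhook the tool, leaving the tray where it is, and stand the tool back in the pocket of its stand. Never pull or press hard on the tray, move the tray only with the hook, and leave the beaker and the dish alone.

Things in the scene. Friction and masses are not known exactly. Their poses are not given: they have to be found in the camera images.
- bay: Fixed low grey sample bay with clear roof. Origin: worktop level, middle of its open mouth; x points in, z up. Deck 5 mm thick, 132 mm wide, x = -130 mm (open runway) to +195 mm. Walls (114 mm apart) and roof from x = 0 to 195 mm; roof underside z = 72 mm, top 77 mm. Two guide rails along the deck, 94 mm apart inside, tops at z = 17 mm.
- stops: Two fixed dark steel blocks clamped on the runway's rails, each with a stop screw that sticks out towards the tray by an unknown 3 to 23 mm (both alike; found by feel). Origin: on the deck (z = 5 mm), middle line, plane of the block faces that look into the bay; axes as the bay's. Blocks 19 mm high above the deck, clamp screws 27 mm; 50 mm free between them.
- tray: Loose metal tray, 100 (x) x 90 (y) mm, 0.35 to 0.7 kg, on the deck between the rails (2 mm play each side); slides with 0.5 to 5 N friction. Origin: middle of underside; x points into the bay. Front wall outside at x = -50 mm, 22 mm high; other rims 12 mm. A level bow-shaped loop of 6 mm bar reaches to x = -73 mm. It bears at most 15 N from the hook; 4 to 8 N on the stop screws is a good pull.
- loop (a point): Middle of the opening in the tray's pull loop, open upward and downward: 17 mm free along the tray's x, about 28 mm along y. It lies at bar-centre height, 16 mm above the tray's underside (bar 13 to 19 mm).
- hook: Hook tool, 0.15 kg, upright in the stand. Origin: middle of the flat foot of its square shank; z up the shank, x along the hook arm. Steel shank and wooden grip 22 x 22 mm, 132 mm high (grip from z = 50 mm, with a 26 mm collar at its foot). A round 8 mm arm goes out along x at z = 28 mm to x = 85 mm, there bent down as an 8 mm tip to z = 0.
- hook_tip (a point): Lower end of the hook's bent-down tip: at x = 85 mm, y = 0, z = 0 of the hook tool.
- stand: Fixed grey block, 64 x 64 x 26 mm, with a square pocket 30 x 30 mm, 20 mm deep (floor 6 mm above the worktop), chamfered mouth, in its middle. Origin: middle of its underside, x and y along its sides. The hook tool stands in the pocket, its arm about along the block's x, passing 4 mm above the top.
- crucible: White porcelain crucible, 40 mm wide and 36 mm high, loose, standing on the front part of the tray. Origin: middle of its foot.
- beaker: Small glass beaker, 52 mm wide and 70 mm high, loose; bystander. Origin: middle of its underside.
- dish: White porcelain evaporating dish with a spout, about 90 mm wide and 48 mm high, loose; bystander. Origin: middle of its underside.
Not all that is in view belongs to the job. Leave any orange look-alike of the hook alone. Several things look just like the stand: the one meant starts farthest to the robot's left.

How it is judged:
On the way, in this order (a step that is already met when the one before it is completed fails the run):
1. the hook's tip is down in the tray's loop, past the bar, while the tray is still in the bay (x of hook_tip in the frame of loop between -0.012 and 0.012 m and y of hook_tip in the frame of loop between -0.017 and 0.017 m and z of hook_tip in the frame of loop below -0.004 m and x of tray in the frame of bay above 0.06 m), for 0.1 s.
2. the hook holds the tray against the stop screws with a light pull (more than 2 N on the screws) for 0.3 s (contact force between tray and stops above 2 N and contact force between hook and tray above 2 N and x of tray in the frame of stops below 0.077 m), for 0.3 s.
At the end, for the whole second after the job is handed in: The tray lies flat on the deck, drawn out with its front wall within 27 mm of the stop blocks' faces, the crucible stands upright on the tray, and the hook tool stands upright, released and at rest, on the floor of the pocket in its stand (x of tray in the frame of stops between 0.05 and 0.077 m and height (world z) of tray below 0.009 m and angle between tray's own z axis and vertical below 0.06 rad and horizontal distance between crucible and tray below 0.045 m and angle between crucible's own z axis and vertical below 0.15 rad and height (world z) of crucible below 0.016 m and horizontal distance between hook and stand below 0.009 m and height (world z) of hook below 0.01 m and angle between hook's own z axis and vertical below 0.12 rad and linear speed of each of hook, tray below 0.02 m/s); the robot touches nothing.
It fails at once if the hook bears on the tray or its loop with more than 15 N (contact force between hook and tray above 15 N).
It fails at once if the fingers or the arm touch the tray or the crucible (contact force between any of the fingers, the arm and tray above 0.5 N or contact force between any of the fingers, the arm and crucible above 0.5 N).
It fails at once if the crucible is tipped (angle between crucible's own z axis and vertical above 0.4 rad).
It fails at once if the beaker or the dish is moved by more than 20 mm (distance of any of beaker, dish from where it was at the start of the episode above 0.02 m).
It also fails if it takes over 72 s, if anything falls off the work surface, if the arm or the gripper's body presses on something with over 40 N, if the wrist force passes 120 N, or if a joint passes its speed limit or range.

### The arm

A 6-joint arm with a two-finger parallel gripper is mounted at the origin on a cart in front of the work surface, level with it; the furniture and walls round the work are solid. World frame = base frame: x ahead of the robot, y to its left, z up, the work surface at z = 0. Lengths are in m, angles in rad, forces in N, time in s.
With the tool pointing down it reaches from about 0.35 to 0.775 m from the base axis. Payload 5.5 kg.
Tool frame: the origin (TCP) lies on the centre line of the jaws, within the pads' length; the fingertips stand 8 mm ahead of it and the grasp point (between the pads) lies 11 mm behind it; z points along the fingers, y is the direction in which the jaws open and shut (so a half turn about z gives the same grasp; the last joint's range is limited). The gripper opens to 85 mm and grips with 20 to 120 N. Pads are 22 mm wide; open, the fingers measure 114 mm over their backs; the gripper's body (76 mm by 85 mm) begins 54 mm behind the grasp point. The pads swing forward as they close: fully open they stand 13 mm farther back than shut.
Start: joints at [1.173, 0.313, 0.046, 1.304, 0, 1.431], TCP at [0.147, 0.556, 0.239] pointing down, gripper open.
Joint ranges: [-2.76, 2.76], [-0.86, 1.69], [-1.03, 1.26], [-2.2, 2.34], [-1.47, 1.5], [-3.14, 3.14]. Speed limits (rad/s): [2.57, 2.57, 3.14, 3.14, 3.14, 3.14].

### API

Orientations are given as a unit quaternion [w, x, y, z].
In Python, from workcell import env gives the robot as it stands. The module is installed in compiled form; this text tells all that it offers.
- The arm moves only by the tool play_rows, never from a script. Its argument "steps" is a list of rows, each an object with "claw": the closure in counts, from 0 (fully open) to 255 (shut); "dp": the shift along the tool's x, y, z in m, a list of three; "angular": the turn, a rotation vector about the tool's x, y, z in degrees, a list of three. In form: [{"claw": claw, "dp": [dx, dy, dz], "angular": [wx, wy, wz]}, ...]. A call has exactly 8 rows; each row shifts and turns the commanded pose from where the row before left it, along the tool's axes as they then stand; what a row does not reach is not made up. A row lasts 1/12 s, in which the tool goes at most 41.7 mm and 7.16 degrees, less where a joint would pass 70% of its speed; a pose out of reach is approached as far as the arm can. A call is refused whole if a number of a shift passes 0.0417 or a number of a turn 7.16, either way. A call with a gripper value outside its range is refused whole. The fingers move at their own pace and stop on an object; "force" is the grip in N (left out, the last holds). Time passes only in rows, so rows that do not move let the fingers close, or fill a call up. It gives the time, the measured TCP pose, the force and the opening at its end, in the units of the state.
- env.get_state(): the state, without advancing time (a new reading comes with each control period).
- env.read_camera(name): name is "scene" or "top"; returns (picture, depth): 400x640x3 uint8, red, green, blue; 400x640 float32, m along the optical axis (not along the pixel's ray), 0 where there is no reading.
- env.calibration(name): a dict with "fx", "fy", "cx", "cy" (pixels), "world_from_camera" (4x4, takes a point from camera to world coordinates). Camera axes: x right, y down, z forward; pixel columns grow to the right and rows downward; lengths in m; the calibration is good to about 2 mm. A picture is of the moment at which its call begins. calibration takes no time and is no camera call.
- env.hand_in(): hands the job in, once; it reports no verdict.
The state is a dict: "clock": time; "joint_pos": joint angles; "qvel": joint speeds; "tau": joint torques, N m; "tcp_pos": TCP position; "orientation": TCP orientation; "wrist_force": force on the tool from outside, world axes, zero at the start; "ft_torque": the same for the moment, N m; "finger_gap": finger opening in m.
Only numpy, scipy, OpenCV 4.12 (cv2) and the standard library are available. Lean on these libraries where they do the work, as an engineer would, in place of code of your own. Each camera call takes 0.05 s, during which the arm holds its last target. There are 200 camera calls.

## Working session

There is one attempt and no reset: what is moved stays moved. The work goes in short steps, Python scripts to look and compute and a tool call to move; the robot and the scene stay as the last step left them, time stands still between calls to the robot, and variables do not carry over. Pictures are saved under pics/ and viewed, about 8 in all and at most 12, crops included, and the job is handed in when it is done.

Besides the shell and the picture viewer there is one more tool, called as name([rows], argument=value, ...), one row to a line, values as JSON. play_rows: Moves the arm, as the interface text tells. Its arguments: {"type":"object","properties":{"steps":{"type":"array","items":{"type":"object","properties":{"claw":{"type":"number"},"dp":{"type":"array","items":{"type":"number"}},"angular":{"type":"array","items":{"type":"number"}}}}},"force":{"type":"number"}},"required":["steps"]}

```bash
mkdir -p pics
cat > h.py <<'E'
import numpy as np,cv2
from workcell import env
def cap(n,tag):
    p,d=env.read_camera(n); np.savez(f'pics/{tag}.npz',p=p,d=d); cv2.imwrite(f'pics/{tag}.png',p[:,:,::-1]); return p,d
def load(tag):
    z=np.load(f'pics/{tag}.npz'); return z['p'],z['d']
def pt(n,d,u,v,z=None):
    c=env.calibration(n); T=np.array(c['world_from_camera'])
    r=np.array([(u-c['cx'])/c['fx'],(v-c['cy'])/c['fy'],1.])
    if z is None: k=d[int(round(v)),int(round(u))]
    else: k=(z-T[2,3])/(T[:3,:3]@r)[2]
    return T[:3,:3]@(r*k)+T[:3,3]
def proj(n,P):
    c=env.calibration(n); T=np.linalg.inv(np.array(c['world_from_camera'])); q=T[:3,:3]@np.array(P)+T[:3,3]
    return c['fx']*q[0]/q[2]+c['cx'],c['fy']*q[1]/q[2]+c['cy']
E
python3 - <<'E'
from h import *
for n in ('scene','top'):
    cap(n,n+'0'); print(n,{k:np.round(v,3).tolist() for k,v in env.calibration(n).items()})
print(env.get_state())
E
```

```text
scene {'fx': 499.134, 'fy': 499.134, 'cx': 317.564, 'cy': 191.931, 'world_from_camera': [[0.658, -0.349, 0.667, -0.626], [-0.753, -0.294, 0.589, -0.938], [-0.009, -0.89, -0.456, 0.859], [0.0, 0.0, 0.0, 1.0]]}
top {'fx': 375.785, 'fy': 375.785, 'cx': 320.846, 'cy': 199.489, 'world_from_camera': [[-0.016, -0.996, 0.087, 0.489], [-1.0, 0.018, 0.019, 0.131], [-0.02, -0.087, -0.996, 1.114], [0.0, 0.0, 0.0, 1.0]]}
{'clock': 0.1, 'joint_pos': array([ 1.17338190e+00,  3.13944808e-01,  4.51137731e-02,  1.30355953e+00,
       -5.85533159e-06,  1.43119916e+00]), 'qvel': array([-0.00132954, -0.00041376,  0.00331086,  0.00102929,  0.00019162,
       -0.00099731]), 'tau': array([ 3.24522887e-03, -4.81723988e+01,  2.99244314e+01,  1.27991408e-02,
       -1.83381921e-04,  4.60339649e-06]), 'tcp_pos': array([0.14645542, 0.555607  , 0.23849556]), 'orientation': array([-2.08645287e-04,  1.28551864e-01,  9.91702467e-01, -7.69331779e-04]), 'wrist_force': array([-0.64380888, -0.84152562,  0.22419845]), 'ft_torque': array([0.04975335, 0.04071824, 0.02771245]), 'finger_gap': 0.08536016227979311}
```

View pics/scene0.png

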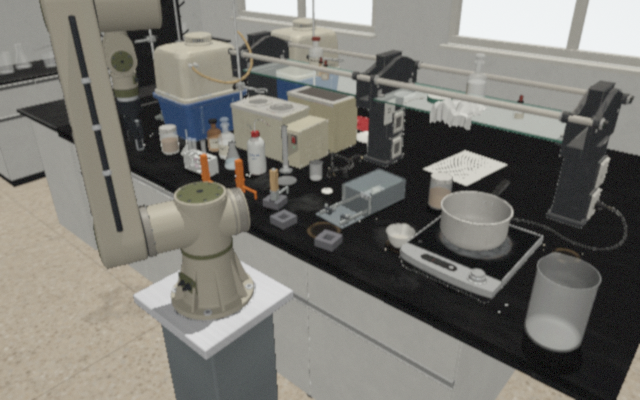

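View pics/top0.png

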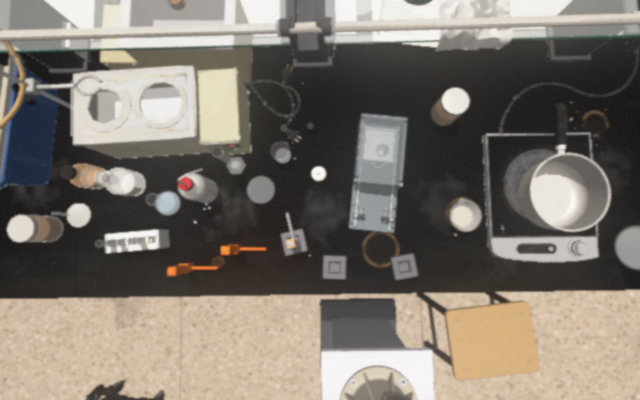

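Scene view: the steel hook with a wooden grip stands in a grey block at about (273,195). Empty look-alike blocks are at (284,219) and (328,240), orange hooks at (207,168) and (243,178), and the bay at (365,200). In the top view the blocks are at (293,242), (334,267) and (404,266). The one at (293,242) is farthest left and holds the hook, so it fits the description. I'll confirm that in a crop.

Run:
```python
from h import *
p,d=load('top0')
c=cv2.resize(p[100:285,250:430],None,fx=4.2,fy=3.2,interpolation=cv2.INTER_CUBIC)
a=cv2.resize(p[105:285,265:425],None,fx=3.3,fy=3.3,interpolation=cv2.INTER_CUBIC)
cv2.imwrite('pics/topcrop.png',a[:,:,::-1])
p,d=load('scene0')
a=cv2.resize(p[155:255,255:415],None,fx=5,fy=5,interpolation=cv2.INTER_CUBIC)
cv2.imwrite('pics/scenecrop.png',a[:,:,::-1])
```

```text
(no output)
```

View pics/topcrop.png

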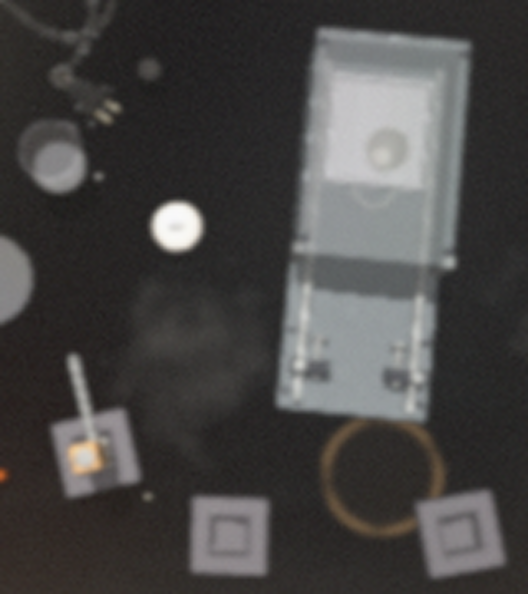

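View pics/scenecrop.png

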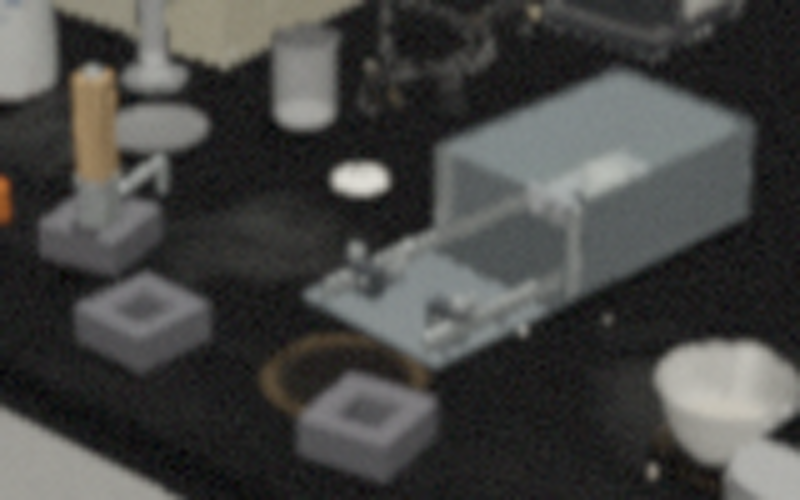

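The crops confirm it: the grey block in the top view at crop (96,452), full picture (294,242), holds the wooden-grip hook with its arm pointing up-image to the tip at crop (72,355). The tray is inside the bay with its loop at crop (375,197). The stop blocks are at crop (315,368) and (397,375).

```bash
cat > fit.py <<'E'
from h import *
from scipy.optimize import least_squares
def T(u,v): return ('top',265+u/3.3,105+v/3.3)
def S(u,v): return ('scene',255+u/5,155+v/5)
def w(p,P): c,s=np.cos(p[2]),np.sin(p[2]); return np.array([p[0]+c*P[0]-s*P[1],p[1]+s*P[0]+c*P[1],P[2]])
def fit(obs,x0,name):
    f=lambda p: np.concatenate([np.array(proj(o[0],w(p,P)))-np.array(o[1:]) for o,P in obs])
    r=least_squares(f,x0,loss='soft_l1'); print(name,np.round(r.x,4),'yawdeg',round(np.degrees(r.x[2]),2)); print(np.round(r.fun.reshape(-1,2),1).tolist()); return r.x
E
python3 - <<'E'
from fit import *
bay=fit([(T(277,408),(-.13,.066,.005)),(T(426,421),(-.13,-.066,.005)),(T(318,30),(.195,.066,.077)),(T(470,42),(.195,-.066,.077)),
 (S(303,295),(-.13,.066,.005)),(S(435,367),(-.13,-.066,.005)),(S(437,147),(0,.066,.077)),(S(622,68),(.195,.066,.077)),(S(755,122),(.195,-.066,.077))],[.5,.05,0],'bay')
st=fit([(T(52,425),(.032,.032,.026)),(T(127,408),(.032,-.032,.026)),(T(141,484),(-.032,-.032,.026)),(T(66,497),(-.032,.032,.026))],[.39,.2,.2],'stand')
hk=fit([(T(86,458),(0,0,.138)),(T(72,355),(.089,0,.038)),(S(94,72),(0,0,.138)),(S(163,160),(.085,0,.034)),(S(163,190),(.085,0,.006))],[.39,.2,.2],'hook')
def inbay(P):
    d=P[:2]-bay[:2]; c,s=np.cos(bay[2]),np.sin(bay[2]); return np.round([c*d[0]+s*d[1],-s*d[0]+c*d[1]],4)
_,d=load('top0')
for n,o,z in [('loop outer',T(375,207),.024),('loop inner front',T(375,198),.024),('tray FL',T(320,180),.027),('tray FR',T(425,190),.027),('tray BL',T(332,72),.017),('tray BR',T(427,82),.017),('crucible top',T(387,150),.042),
 ('stopL',T(315,357),.024),('stopR',T(397,365),.024),('stopL fr',T(315,380),.024)]:
    P=pt('top',d,*o[1:],z=z); print(n,np.round(P,4),inbay(P), 'depth z',np.round(pt('top',d,*o[1:]),3))
for n,o in [('beaker',T(52,150)),('whitecap',T(177,225))]: print(n,pt('top',d,*o[1:]))
# other tall things
for u,v in [(302,42),(312,60),(260,190),(463,213),(452,105)]: print(u,v,np.round(pt('top',d,u,v),3))
E
```

```text
bay [ 0.6206 -0.0122 -0.1135] yawdeg -6.5
[[0.9, 0.1], [0.7, 0.5], [0.4, -0.7], [1.2, -0.1], [-0.7, -1.1], [-0.3, -1.1], [-0.6, -1.4], [-1.1, -1.2], [-0.2, -1.1]]
stand [0.462  0.2303 0.1786] yawdeg 10.23
[[0.5, -0.1], [-0.5, 0.7], [-0.5, -0.4], [0.4, -0.0]]
hook [0.4619 0.2274 0.2278] yawdeg 13.05
[[0.4, -0.2], [0.8, -0.3], [-0.6, -0.2], [-0.6, -0.8], [-0.4, -0.1]]
loop outer [ 0.6751 -0.0189  0.024 ] [ 0.0549 -0.0005] depth z [ 0.666 -0.011  0.078]
loop inner front [ 0.6832 -0.0191  0.024 ] [0.063  0.0002] depth z [ 0.674 -0.012  0.079]
tray FL [0.6998 0.0294 0.027 ] [0.0739 0.0503] depth z [0.69  0.034 0.075]
tray FR [ 0.689 -0.063  0.027] [ 0.0737 -0.0427] depth z [ 0.679 -0.053  0.081]
tray BL [0.8001 0.0151 0.017 ] [0.1752 0.0475] depth z [0.783 0.021 0.076]
tray BR [ 0.789  -0.0698  0.017 ] [ 0.1739 -0.0382] depth z [ 0.773 -0.059  0.077]
crucible top [ 0.7223 -0.0284  0.042 ] [ 0.1028 -0.0046] depth z [ 0.715 -0.023  0.078]
stopL [0.5431 0.0375 0.024 ] [-0.0826  0.0406] depth z [0.543 0.037 0.017]
stopR [ 0.5349 -0.034   0.024 ] [-0.0827 -0.0314] depth z [ 0.535 -0.035  0.019]
stopL fr [0.5229 0.0381 0.024 ] [-0.1027  0.0388] depth z [0.524 0.036 0.006]
beaker [0.73746947 0.27048331 0.00106764]
whitecap [0.6643079  0.15712189 0.01224009]
302 42 [0.917 0.183 0.304]
312 60 [1.003 0.171 0.033]
260 190 [0.619 0.333 0.002]
463 213 [ 0.539 -0.259  0.019]
452 105 [ 0.827 -0.209  0.116]
```

play_rows([
  {"claw": 0,"dp": [0,0,0],"angular": [0,0,7]},
  {"claw": 0,"dp": [0,0,0],"angular": [0,0,7]},
  {"claw": 0,"dp": [0,0,0],"angular": [0,0,7]},
  {"claw": 0,"dp": [0,0,0],"angular": [0,0,7]},
  {"claw": 0,"dp": [0,0,0],"angular": [0,0,7]},
  {"claw": 0,"dp": [0,0,0],"angular": [0,0,7]},
  {"claw": 0,"dp": [0,0,0],"angular": [0,0,7]},
  {"claw": 0,"dp": [0,0,0],"angular": [0,0,7]},
], force=100)

```text
clock: 0.77
tcp_pos: [0.1465, 0.5557, 0.2387]
orientation: [0.0, 0.582, 0.814, -0.001]
wrist_force: [0.5, 0.7, -0.9]
finger_gap: 0.0851
```

play_rows([
  {"claw": 0,"dp": [0,0,0],"angular": [0,0,6]},
  {"claw": 0,"dp": [-0.0325,0.0195,0],"angular": [0,0,0]},
  {"claw": 0,"dp": [-0.0325,0.0195,0],"angular": [0,0,0]},
  {"claw": 0,"dp": [-0.0325,0.0195,0],"angular": [0,0,0]},
  {"claw": 0,"dp": [-0.0325,0.0195,0],"angular": [0,0,0]},
  {"claw": 0,"dp": [-0.0325,0.0195,0],"angular": [0,0,0]},
  {"claw": 0,"dp": [-0.0325,0.0195,0],"angular": [0,0,0]},
  {"claw": 0,"dp": [-0.0325,0.0195,0],"angular": [0,0,0]},
])

```text
clock: 1.43
tcp_pos: [0.3322, 0.3642, 0.239]
orientation: [-0.0, 0.621, 0.784, -0.0]
wrist_force: [0.4, 1.0, -0.2]
finger_gap: 0.0854
```

play_rows([
  {"claw": 0,"dp": [-0.0325,0.0195,0],"angular": [0,0,0]},
  {"claw": 0,"dp": [-0.0325,0.0195,0],"angular": [0,0,0]},
  {"claw": 0,"dp": [-0.0325,0.0195,0],"angular": [0,0,0]},
  {"claw": 0,"dp": [-0.0325,0.0195,0],"angular": [0,0,0]},
  {"claw": 0,"dp": [-0.0325,0.0195,0],"angular": [0,0,0]},
  {"claw": 0,"dp": [0,0,0],"angular": [0,0,0]},
  {"claw": 0,"dp": [0,0,0],"angular": [0,0,0]},
  {"claw": 0,"dp": [0,0,0],"angular": [0,0,0]},
])

```text
clock: 2.1
tcp_pos: [0.4632, 0.2298, 0.2388]
orientation: [-0.001, 0.621, 0.784, -0.0]
wrist_force: [-0.8, -0.6, -0.6]
finger_gap: 0.0855
```

```bash
cat >> h.py <<'E'
from scipy.spatial.transform import Rotation as Ro
def go(target,yaw=None):
    "tool-axis shift to world TCP target; yaw = wanted world yaw of tool y (deg)"
    s=env.get_state(); q=s['orientation']; R=Ro.from_quat([q[1],q[2],q[3],q[0]]).as_matrix()
    y=np.degrees(np.arctan2(R[1,1],R[0,1]))
    print('t',round(s['clock'],2),'tcp',np.round(s['tcp_pos'],4),'yaw',round(y,2),'tilt',np.round(np.degrees(R[:2,2]),2),'gap',round(s['finger_gap'],4),'F',np.round(s['wrist_force'],2),'M',np.round(s['ft_torque'],2))
    if target is not None: print('dp',np.round(R.T@(np.array(target)-s['tcp_pos']),4),'turn z',None if yaw is None else round(y-yaw,2))
E
python3 -c "
from h import *
go([.462,.229,.239],13)"
```

```text
t 2.1 tcp [0.4632 0.2298 0.2388] yaw 13.18 tilt [-0.09  0.  ] gap 0.0855 F [-0.8  -0.64 -0.62] M [0.05 0.02 0.05]
dp [-0.0005 -0.0013 -0.0002] turn z 0.18
```

play_rows([
  {"claw": 0,"dp": [-0.0005,-0.001,0.025],"angular": [0,0,0]},
  {"claw": 0,"dp": [0,0,0.025],"angular": [0,0,0]},
  {"claw": 0,"dp": [0,0,0.025],"angular": [0,0,0]},
  {"claw": 0,"dp": [0,0,0.025],"angular": [0,0,0]},
  {"claw": 0,"dp": [0,0,0.025],"angular": [0,0,0]},
  {"claw": 0,"dp": [0,0,0.023],"angular": [0,0,0]},
  {"claw": 0,"dp": [0,0,0],"angular": [0,0,0]},
  {"claw": 0,"dp": [0,0,0],"angular": [0,0,0]},
])

```text
clock: 2.77
tcp_pos: [0.4606, 0.23, 0.0906]
orientation: [-0.001, 0.62, 0.785, -0.001]
wrist_force: [-0.3, 0.2, 1.1]
finger_gap: 0.0852
```

play_rows([
  {"claw": 255,"dp": [0,0,0],"angular": [0,0,0]},
  {"claw": 255,"dp": [0,0,0],"angular": [0,0,0]},
  {"claw": 255,"dp": [0,0,0],"angular": [0,0,0]},
  {"claw": 255,"dp": [0,0,0],"angular": [0,0,0]},
  {"claw": 255,"dp": [0,0,0],"angular": [0,0,0]},
  {"claw": 255,"dp": [0,0,0],"angular": [0,0,0]},
  {"claw": 255,"dp": [0,0,0],"angular": [0,0,0]},
  {"claw": 255,"dp": [0,0,0],"angular": [0,0,0]},
], force=100)

```text
clock: 3.43
tcp_pos: [0.4634, 0.2294, 0.0923]
orientation: [0.0, 0.621, 0.784, 0.001]
wrist_force: [-1.0, 0.4, 5.6]
finger_gap: 0.0209
```

```bash
python3 -c "
from h import *
go(None)"
```

```text
t 3.43 tcp [0.4634 0.2294 0.0923] yaw 13.22 tilt [0.09 0.04] gap 0.0209 F [-0.96  0.37  5.6 ] M [-0.03  0.22 -0.03]
```

play_rows([
  {"claw": 255,"dp": [0,0,-0.005],"angular": [0,0,0]},
  {"claw": 255,"dp": [0,0,-0.01],"angular": [0,0,0]},
  {"claw": 255,"dp": [0,0,-0.015],"angular": [0,0,0]},
  {"claw": 255,"dp": [0,0,-0.025],"angular": [0,0,0]},
  {"claw": 255,"dp": [0,0,-0.025],"angular": [0,0,0]},
  {"claw": 255,"dp": [0,0,-0.02],"angular": [0,0,0]},
  {"claw": 255,"dp": [0,0,0],"angular": [0,0,0]},
  {"claw": 255,"dp": [0,0,0],"angular": [0,0,0]},
])

```text
clock: 4.1
tcp_pos: [0.4637, 0.2294, 0.1926]
orientation: [0.001, 0.621, 0.784, 0.001]
wrist_force: [-0.1, 0.1, -2.2]
finger_gap: 0.0212
```

```bash
python3 -c "
from h import *
from fit import w
bay=np.array([.6206,-.0122,-.1135])
P=w(bay,[-.125,0.002,.192]); print(P)
go(P,-6.5)"
```

```text
[0.49663079 0.00394419 0.192     ]
t 4.1 tcp [0.4637 0.2294 0.1926] yaw 13.22 tilt [0.16 0.05] gap 0.0212 F [-0.06  0.11 -2.16] M [-0.02  0.08  0.  ]
dp [-0.227  -0.0195  0.0005] turn z 19.72
```

play_rows([
  {"claw": 255,"dp": [-0.02,-0.0017,0],"angular": [0,0,0]},
  {"claw": 255,"dp": [-0.03,-0.0026,0],"angular": [0,0,0]},
  {"claw": 255,"dp": [-0.032,-0.0028,0],"angular": [0,0,0]},
  {"claw": 255,"dp": [-0.032,-0.0028,0],"angular": [0,0,0]},
  {"claw": 255,"dp": [-0.032,-0.0028,0],"angular": [0,0,0]},
  {"claw": 255,"dp": [-0.032,-0.0028,0],"angular": [0,0,0]},
  {"claw": 255,"dp": [-0.029,-0.0024,0],"angular": [0,0,0]},
  {"claw": 255,"dp": [-0.02,-0.0016,0],"angular": [0,0,0]},
])

```text
clock: 4.77
tcp_pos: [0.4949, 0.0015, 0.1895]
orientation: [-0.001, 0.622, 0.783, -0.001]
wrist_force: [0.7, 0.3, -1.5]
finger_gap: 0.0211
```

play_rows([
  {"claw": 255,"dp": [0,0,0],"angular": [0,0,5]},
  {"claw": 255,"dp": [0,0,0],"angular": [0,0,5]},
  {"claw": 255,"dp": [0,0,0],"angular": [0,0,5]},
  {"claw": 255,"dp": [0,0,0],"angular": [0,0,4.7]},
  {"claw": 255,"dp": [0,0,0.03],"angular": [0,0,0]},
  {"claw": 255,"dp": [0,0,0.02],"angular": [0,0,0]},
  {"claw": 255,"dp": [0,0,0],"angular": [0,0,0]},
  {"claw": 255,"dp": [0,0,0],"angular": [0,0,0]},
])

```text
clock: 5.43
tcp_pos: [0.4936, 0.0041, 0.1393]
orientation: [-0.002, 0.746, 0.666, -0.002]
wrist_force: [-0.3, -0.5, -0.0]
finger_gap: 0.0212
```

Run:
```python
from h import *
go(None)
p,_=cap('top','top1'); q,_=cap('scene','scene1')
a=cv2.resize(p[110:250,330:420],None,fx=4,fy=4,interpolation=cv2.INTER_CUBIC)
b=cv2.resize(q[160:272,305:415],None,fx=4,fy=4,interpolation=cv2.INTER_CUBIC)
h=np.zeros((560,800,3),np.uint8); h[:560,:360]=a; h[:448,360:800]=b
cv2.imwrite('pics/c1.png',h[:,:,::-1])
```

```text
t 5.43 tcp [0.4936 0.0041 0.1393] yaw -6.47 tilt [-0.31  0.05] gap 0.0212 F [-0.35 -0.49 -0.02] M [ 0.01 -0.04  0.02]
```

View pics/c1.png

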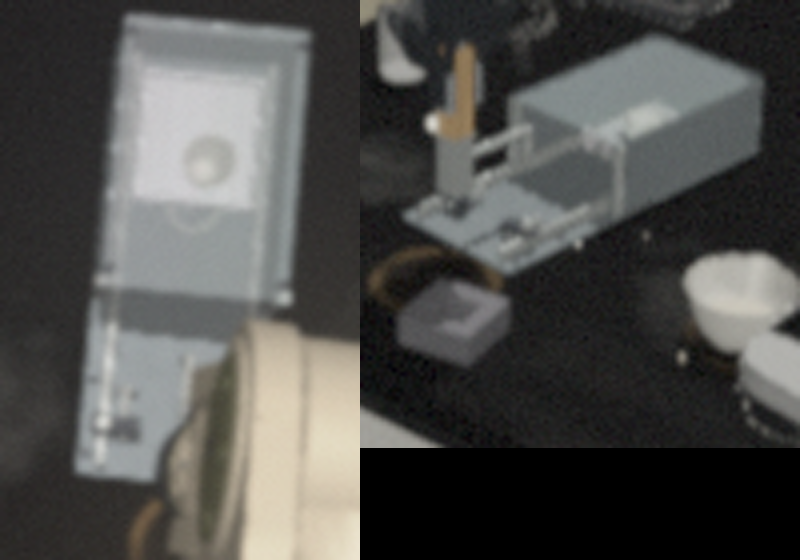

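The crop shows the hook held upright, with its tip in front of the mouth at crop (187,357), and the loop's outer bow at (192,230). Next I compare the tip's predicted pixel with the seen one and fix the loop's lateral position.

```bash
python3 - <<'E'
from h import *
from fit import w
s=env.get_state(); t=s['tcp_pos']
hp=[t[0],t[1],np.radians(-6.47)]
print('pred tip top',proj('top',w(hp,[.089,0,.081])),'seen ~',330+187/4,110+357/4)
P=pt('top',None,330+187/4,110+357/4,z=.083);print('seen tip (far end)',P)
bay=np.array([.6206,-.0122,-.1135])
c,sn=np.cos(bay[2]),np.sin(bay[2]); R=np.array([[c,sn],[-sn,c]])
for n,u,v,z in [('tip',187,357,.083),('loop out',192,231,.024),('FL',135,200,.027),('FR',256,212,.027),('cruc',208,160,.042),
 ('deckFL',75,472,.005),('roof BL',126,15,.077),('roof BR',311,32,.077),('mouth post R',292,297,.077),('mouth L',97,283,.077)]:
    P=pt('top',None,330+u/4,110+v/4,z=z); print(n,np.round(P,4),np.round(R@(P[:2]-bay[:2]),4))
E
python3 - <<'E'
from h import *
# zoom of loop, contrast-stretched, average 4 frames
a=np.mean([env.read_camera('top')[0].astype(float) for _ in range(4)],0)
a=a[148:212,345:409]; a=np.clip((a-a.min())/(np.percentile(a,99.5)-a.min()),0,1)*255
a=cv2.resize(a.astype(np.uint8),None,fx=9,fy=9,interpolation=cv2.INTER_CUBIC)
cv2.imwrite('pics/c2.png',a[:,:,::-1])
E
```

```text
pred tip top (np.float64(377.763247981639), np.float64(196.89626560462452)) seen ~ 376.75 199.25
seen tip (far end) [ 0.57768662 -0.00301855  0.083     ]
tip [ 0.5777 -0.003   0.083 ] [-0.0437  0.0043]
loop out [ 0.6751 -0.017   0.024 ] [0.0547 0.0014]
FL [0.6983 0.0242 0.027 ] [0.0731 0.045 ]
FR [ 0.6877 -0.0636  0.027 ] [ 0.0725 -0.0434]
cruc [ 0.7236 -0.0276  0.042 ] [ 0.1041 -0.0037]
deckFL [0.5011 0.0713 0.005 ] [-0.1282  0.0695]
roof BL [0.8209 0.032  0.077 ] [0.194  0.0666]
roof BR [ 0.8058 -0.0973  0.077 ] [ 0.1936 -0.0636]
mouth post R [ 0.6186 -0.0774  0.077 ] [ 0.0054 -0.0651]
mouth L [0.6309 0.057  0.077 ] [0.0024 0.0699]
```

View pics/c2.png

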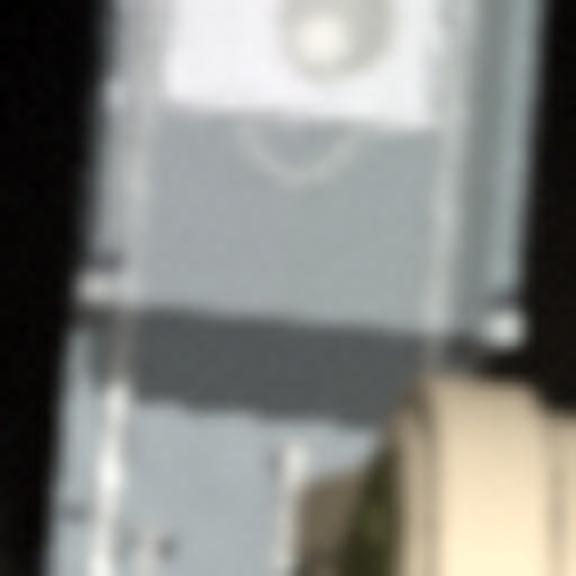

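The enlarged view shows the tray's front edge running from (160,105) to (440,127), the loop bow's outer edge at (295,185), so the opening's middle is at about (300,143). The far end of the hook arm is at (290,447).

Run:
```python
from h import *
from fit import w
L=pt('top',None,345+300/9,148+143/9,z=.021); Lo=pt('top',None,345+297/9,148+178/9,z=.024)
A=pt('top',None,345+290/9,148+447/9,z=.085-.002)
fe=np.array([pt('top',None,345+u/9,148+v/9,z=.027) for u,v in((160,105),(440,127))])
print('loop',L,'bar',Lo,'front edge',fe,'len',np.linalg.norm(fe[0]-fe[1]),'ang',np.degrees(np.arctan2(*(fe[0]-fe[1])[[1,0]]))-90)
bay=np.array([.6206,-.0122,-.1135]); c,sn=np.cos(bay[2]),np.sin(bay[2]); R=np.array([[c,sn],[-sn,c]])
for n,P in (('loop',L),('bar',Lo),('armend',A)): print(n,R@(P[:2]-bay[:2]))
s=env.get_state(); t=s['tcp_pos']; print('pred armend',R@(w([t[0],t[1],np.radians(-6.47)],[.089,0,0])[:2]-bay[:2]))
print('tcp in bay',R@(t[:2]-bay[:2]))
# needed: lower first
T=w([L[0],L[1],bay[2]],[-.085,0,.12]); go(T,-6.5)
```

```text
loop [ 0.68706509 -0.01874866  0.021     ] bar [ 0.67503519 -0.01702661  0.024     ] front edge [[ 0.69937337  0.02705206  0.027     ]
 [ 0.69032773 -0.06332391  0.027     ]] len 0.0908275185110188 ang -5.715640937627413
loop [0.06677912 0.00102107]
bar [0.05463159 0.00136959]
armend [-0.03920291  0.0033427 ]
pred armend [-0.03602923  0.00180749]
tcp in bay [-0.12502922  0.00175612]
t 5.73 tcp [0.4966 0.0037 0.1424] yaw -6.46 tilt [ 0.12 -0.01] gap 0.0208 F [ 0.08 -0.36 -1.52] M [ 0.04  0.04 -0.01]
dp [-0.0008  0.1068  0.0226] turn z 0.04
```

play_rows([
  {"claw": 255,"dp": [-0.001,0,0.012],"angular": [0,0,0]},
  {"claw": 255,"dp": [0,0,0.0105],"angular": [0,0,0]},
  {"claw": 255,"dp": [0,0,0],"angular": [0,0,0]},
  {"claw": 255,"dp": [0,0.01,0],"angular": [0,0,0]},
  {"claw": 255,"dp": [0,0.015,0],"angular": [0,0,0]},
  {"claw": 255,"dp": [0,0.015,0],"angular": [0,0,0]},
  {"claw": 255,"dp": [0,0.01,0],"angular": [0,0,0]},
  {"claw": 255,"dp": [0,0,0],"angular": [0,0,0]},
])

```text
clock: 6.4
tcp_pos: [0.549, -0.0035, 0.12]
orientation: [0.002, 0.746, 0.666, 0.001]
wrist_force: [0.8, 0.1, -1.8]
finger_gap: 0.0209
```

play_rows([
  {"claw": 255,"dp": [0,0.01,0],"angular": [0,0,0]},
  {"claw": 255,"dp": [0,0.012,0],"angular": [0,0,0]},
  {"claw": 255,"dp": [0,0.012,0],"angular": [0,0,0]},
  {"claw": 255,"dp": [0,0.012,0],"angular": [0,0,0]},
  {"claw": 255,"dp": [0,0.008,0],"angular": [0,0,0]},
  {"claw": 255,"dp": [0,0.003,0],"angular": [0,0,0]},
  {"claw": 255,"dp": [0,0,0],"angular": [0,0,0]},
  {"claw": 255,"dp": [0,0,0],"angular": [0,0,0]},
])

```text
clock: 7.07
tcp_pos: [0.6015, -0.0092, 0.1188]
orientation: [-0.0, 0.746, 0.666, -0.0]
wrist_force: [0.6, -0.2, -0.6]
finger_gap: 0.0208
```

Run:
```python
from h import *
from fit import w
T=w([.687,-.0187,-.1135],[-.085,0,.0963]); 
fr=np.mean([env.read_camera('top')[0].astype(float) for _ in range(4)],0)
go(T,-6.5)
q=cap('scene','scene2')[0]
a=fr[148:212,345:409]; a=np.clip((a-a.min())/(np.percentile(a,99.5)-a.min()),0,1)*255
a=cv2.resize(a.astype(np.uint8),None,fx=6.2,fy=6.2,interpolation=cv2.INTER_CUBIC)
b=cv2.resize(q[165:229,330:394],None,fx=6.2,fy=6.2,interpolation=cv2.INTER_CUBIC)
cv2.imwrite('pics/c3.png',np.hstack([a,b])[:,:,::-1])
```

```text
t 7.27 tcp [ 0.6014 -0.0091  0.1189] yaw -6.47 tilt [-0.02  0.01] gap 0.0207 F [ 0.23 -0.51 -0.63] M [ 0.01 -0.07 -0.03]
dp [0.0002 0.0012 0.0226] turn z 0.03
```

View pics/c3.png

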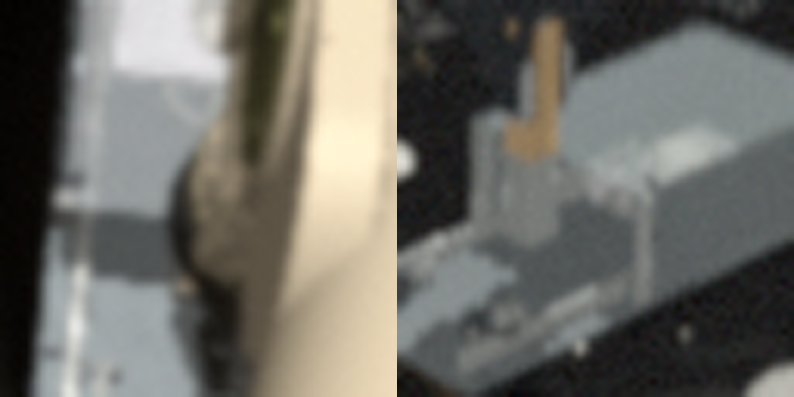

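The arm hides the opening from above here. The scene view shows the hook in the mouth and the tray unmoved. I'll lower it gently and watch the force.

play_rows([
  {"claw": 255,"dp": [0,0.0015,0],"angular": [0,0,0]},
  {"claw": 255,"dp": [0,0,0.003],"angular": [0,0,0]},
  {"claw": 255,"dp": [0,0,0.003],"angular": [0,0,0]},
  {"claw": 255,"dp": [0,0,0.002],"angular": [0,0,0]},
  {"claw": 255,"dp": [0,0,0.001],"angular": [0,0,0]},
  {"claw": 255,"dp": [0,0,0.001],"angular": [0,0,0]},
  {"claw": 255,"dp": [0,0,0.0005],"angular": [0,0,0]},
  {"claw": 255,"dp": [0,0,0],"angular": [0,0,0]},
])

```text
clock: 7.98
tcp_pos: [0.6034, -0.0094, 0.1081]
orientation: [-0.0, 0.746, 0.666, -0.0]
wrist_force: [0.0, -0.1, -1.0]
finger_gap: 0.0209
```

play_rows([
  {"claw": 255,"dp": [0,0,0.0005],"angular": [0,0,0]},
  {"claw": 255,"dp": [0,0,0.0005],"angular": [0,0,0]},
  {"claw": 255,"dp": [0,0,0.0005],"angular": [0,0,0]},
  {"claw": 255,"dp": [0,0,0],"angular": [0,0,0]},
  {"claw": 255,"dp": [0,0,0],"angular": [0,0,0]},
  {"claw": 255,"dp": [0,0,0],"angular": [0,0,0]},
  {"claw": 255,"dp": [0,0,0],"angular": [0,0,0]},
  {"claw": 255,"dp": [0,0,0],"angular": [0,0,0]},
])

```text
clock: 8.65
tcp_pos: [0.6035, -0.0095, 0.1069]
orientation: [0.0, 0.746, 0.666, 0.0]
wrist_force: [-0.4, 0.4, -1.5]
finger_gap: 0.0207
```

```bash
python3 -c "
from h import *
go(None)"
```

```text
t 8.65 tcp [ 0.6035 -0.0095  0.1069] yaw -6.47 tilt [0.01 0.  ] gap 0.0207 F [-0.38  0.43 -1.46] M [0.01 0.02 0.01]
```

play_rows([
  {"claw": 255,"dp": [0,0,0.001],"angular": [0,0,0]},
  {"claw": 255,"dp": [0,0,0.001],"angular": [0,0,0]},
  {"claw": 255,"dp": [0,0,0.0015],"angular": [0,0,0]},
  {"claw": 255,"dp": [0,0,0.0015],"angular": [0,0,0]},
  {"claw": 255,"dp": [0,0,0.0015],"angular": [0,0,0]},
  {"claw": 255,"dp": [0,0,0.0015],"angular": [0,0,0]},
  {"claw": 255,"dp": [0,0,0.001],"angular": [0,0,0]},
  {"claw": 255,"dp": [0,0,0],"angular": [0,0,0]},
])

```text
clock: 9.32
tcp_pos: [0.6033, -0.0094, 0.0974]
orientation: [-0.0, 0.746, 0.666, -0.0]
wrist_force: [-0.6, 1.2, -2.0]
finger_gap: 0.021
```

```bash
python3 -c "
from h import *
go(None)"
```

```text
t 9.32 tcp [ 0.6033 -0.0094  0.0974] yaw -6.47 tilt [-0.03  0.01] gap 0.021 F [-0.61  1.18 -2.04] M [-0.05 -0.02  0.01]
```

play_rows([
  {"claw": 255,"dp": [0,-0.001,0],"angular": [0,0,0]},
  {"claw": 255,"dp": [0,-0.001,0],"angular": [0,0,0]},
  {"claw": 255,"dp": [0,-0.001,0],"angular": [0,0,0]},
  {"claw": 255,"dp": [0,-0.001,0],"angular": [0,0,0]},
  {"claw": 255,"dp": [0,-0.001,0],"angular": [0,0,0]},
  {"claw": 255,"dp": [0,-0.001,0],"angular": [0,0,0]},
  {"claw": 255,"dp": [0,-0.001,0],"angular": [0,0,0]},
  {"claw": 255,"dp": [0,-0.001,0],"angular": [0,0,0]},
])

```text
clock: 9.98
tcp_pos: [0.596, -0.0086, 0.098]
orientation: [0.0, 0.746, 0.666, 0.0]
wrist_force: [3.0, -0.1, -2.6]
finger_gap: 0.021
```

play_rows([
  {"claw": 255,"dp": [0,-0.001,0],"angular": [0,0,0]},
  {"claw": 255,"dp": [0,-0.001,0],"angular": [0,0,0]},
  {"claw": 255,"dp": [0,-0.001,0],"angular": [0,0,0]},
  {"claw": 255,"dp": [0,-0.001,0],"angular": [0,0,0]},
  {"claw": 255,"dp": [0,-0.001,0],"angular": [0,0,0]},
  {"claw": 255,"dp": [0,-0.001,0],"angular": [0,0,0]},
  {"claw": 255,"dp": [0,-0.001,0],"angular": [0,0,0]},
  {"claw": 255,"dp": [0,-0.001,0],"angular": [0,0,0]},
])

```text
clock: 10.65
tcp_pos: [0.5877, -0.0077, 0.098]
orientation: [0.0, 0.746, 0.666, 0.0]
wrist_force: [3.3, -0.4, -1.4]
finger_gap: 0.021
```

```bash
python3 -c "
from h import *
go(None)"
```

```text
t 10.65 tcp [ 0.5877 -0.0077  0.098 ] yaw -6.47 tilt [0.03 0.  ] gap 0.021 F [ 3.32 -0.36 -1.41] M [-0.05 -0.94 -0.03]
```

play_rows([
  {"claw": 255,"dp": [0,-0.0015,0],"angular": [0,0,0]},
  {"claw": 255,"dp": [0,-0.002,0],"angular": [0,0,0]},
  {"claw": 255,"dp": [0,-0.0025,0],"angular": [0,0,0]},
  {"claw": 255,"dp": [0,-0.0025,0],"angular": [0,0,0]},
  {"claw": 255,"dp": [0,-0.0025,0],"angular": [0,0,0]},
  {"claw": 255,"dp": [0,-0.0025,0],"angular": [0,0,0]},
  {"claw": 255,"dp": [0,-0.0025,0],"angular": [0,0,0]},
  {"claw": 255,"dp": [0,-0.0025,0],"angular": [0,0,0]},
])

```text
clock: 11.32
tcp_pos: [0.569, -0.0055, 0.0979]
orientation: [0.0, 0.746, 0.666, 0.0]
wrist_force: [3.7, -0.0, -1.1]
finger_gap: 0.0207
```

play_rows([
  {"claw": 255,"dp": [0,-0.0025,0],"angular": [0,0,0]},
  {"claw": 255,"dp": [0,-0.0025,0],"angular": [0,0,0]},
  {"claw": 255,"dp": [0,-0.0025,0],"angular": [0,0,0]},
  {"claw": 255,"dp": [0,-0.0025,0],"angular": [0,0,0]},
  {"claw": 255,"dp": [0,-0.0025,0],"angular": [0,0,0]},
  {"claw": 255,"dp": [0,-0.0025,0],"angular": [0,0,0]},
  {"claw": 255,"dp": [0,-0.0025,0],"angular": [0,0,0]},
  {"claw": 255,"dp": [0,-0.0025,0],"angular": [0,0,0]},
])

```text
clock: 11.98
tcp_pos: [0.5491, -0.0033, 0.0978]
orientation: [0.0, 0.746, 0.666, 0.0]
wrist_force: [4.1, 0.0, -1.8]
finger_gap: 0.0209
```

play_rows([
  {"claw": 255,"dp": [0,-0.0025,0],"angular": [0,0,0]},
  {"claw": 255,"dp": [0,-0.0025,0],"angular": [0,0,0]},
  {"claw": 255,"dp": [0,-0.0025,0],"angular": [0,0,0]},
  {"claw": 255,"dp": [0,-0.0025,0],"angular": [0,0,0]},
  {"claw": 255,"dp": [0,-0.0025,0],"angular": [0,0,0]},
  {"claw": 255,"dp": [0,-0.0025,0],"angular": [0,0,0]},
  {"claw": 255,"dp": [0,-0.0025,0],"angular": [0,0,0]},
  {"claw": 255,"dp": [0,-0.0025,0],"angular": [0,0,0]},
])

```text
clock: 12.65
tcp_pos: [0.5292, -0.001, 0.0978]
orientation: [0.0, 0.746, 0.666, 0.0]
wrist_force: [3.5, 0.3, 0.2]
finger_gap: 0.0208
```

play_rows([
  {"claw": 255,"dp": [0,-0.0025,0],"angular": [0,0,0]},
  {"claw": 255,"dp": [0,-0.0025,0],"angular": [0,0,0]},
  {"claw": 255,"dp": [0,-0.0025,0],"angular": [0,0,0]},
  {"claw": 255,"dp": [0,-0.0025,0],"angular": [0,0,0]},
  {"claw": 255,"dp": [0,-0.0025,0],"angular": [0,0,0]},
  {"claw": 255,"dp": [0,-0.0025,0],"angular": [0,0,0]},
  {"claw": 255,"dp": [0,-0.0025,0],"angular": [0,0,0]},
  {"claw": 255,"dp": [0,-0.0025,0],"angular": [0,0,0]},
])

```text
clock: 13.32
tcp_pos: [0.5093, 0.0013, 0.0978]
orientation: [0.0, 0.746, 0.666, 0.0]
wrist_force: [3.6, -0.2, 0.5]
finger_gap: 0.0206
```

play_rows([
  {"claw": 255,"dp": [0,-0.0025,0],"angular": [0,0,0]},
  {"claw": 255,"dp": [0,-0.0025,0],"angular": [0,0,0]},
  {"claw": 255,"dp": [0,-0.0025,0],"angular": [0,0,0]},
  {"claw": 255,"dp": [0,-0.0025,0],"angular": [0,0,0]},
  {"claw": 255,"dp": [0,-0.002,0],"angular": [0,0,0]},
  {"claw": 255,"dp": [0,-0.0015,0],"angular": [0,0,0]},
  {"claw": 255,"dp": [0,-0.001,0],"angular": [0,0,0]},
  {"claw": 255,"dp": [0,-0.0005,0],"angular": [0,0,0]},
])

```text
clock: 13.98
tcp_pos: [0.4945, 0.0029, 0.0978]
orientation: [-0.0, 0.746, 0.666, 0.0]
wrist_force: [3.9, -0.9, -1.5]
finger_gap: 0.0209
```

Run:
```python
from h import *
go(None)
p=cap('top','top4')[0]; q=cap('scene','scene4')[0]
a=cv2.resize(p[150:250,335:415],None,fx=4.8,fy=4.8,interpolation=cv2.INTER_CUBIC)
b=cv2.resize(q[165:245,300:380],None,fx=5,fy=6,interpolation=cv2.INTER_CUBIC)
cv2.imwrite('pics/c4.png',np.hstack([a,b])[:,:,::-1])
```

```text
t 13.98 tcp [0.4945 0.0029 0.0978] yaw -6.47 tilt [0.   0.01] gap 0.0209 F [ 3.87 -0.92 -1.5 ] M [-0.16 -1.13  0.01]
```

View pics/c4.png

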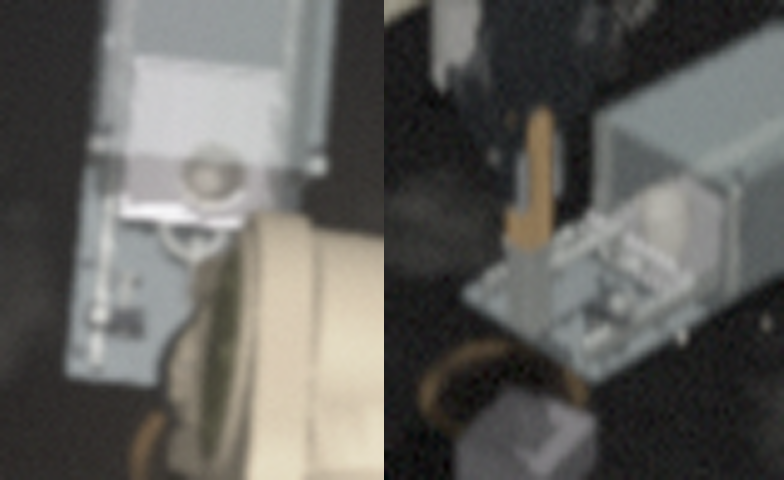

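Tray and crucible are coming out together: the loop is at (192,240), the crucible at (215,178) and the front wall at v≈220. The block face at v≈305 is about 50 mm away, so contact is 30–50 mm off. I'll take 24 mm more, then feel for it.

play_rows([
  {"claw": 255,"dp": [0,-0.001,0],"angular": [0,0,0]},
  {"claw": 255,"dp": [0,-0.0015,0],"angular": [0,0,0]},
  {"claw": 255,"dp": [0,-0.002,0],"angular": [0,0,0]},
  {"claw": 255,"dp": [0,-0.002,0],"angular": [0,0,0]},
  {"claw": 255,"dp": [0,-0.002,0],"angular": [0,0,0]},
  {"claw": 255,"dp": [0,-0.002,0],"angular": [0,0,0]},
  {"claw": 255,"dp": [0,-0.002,0],"angular": [0,0,0]},
  {"claw": 255,"dp": [0,-0.001,0],"angular": [0,0,0]},
])

```text
clock: 14.75
tcp_pos: [0.4809, 0.0045, 0.0978]
orientation: [-0.0, 0.746, 0.666, 0.0]
wrist_force: [3.3, -0.6, -0.5]
finger_gap: 0.021
```

play_rows([
  {"claw": 255,"dp": [0,-0.001,0],"angular": [0,0,0]},
  {"claw": 255,"dp": [0,-0.001,0],"angular": [0,0,0]},
  {"claw": 255,"dp": [0,-0.001,0],"angular": [0,0,0]},
  {"claw": 255,"dp": [0,-0.001,0],"angular": [0,0,0]},
  {"claw": 255,"dp": [0,-0.001,0],"angular": [0,0,0]},
  {"claw": 255,"dp": [0,-0.001,0],"angular": [0,0,0]},
  {"claw": 255,"dp": [0,-0.001,0],"angular": [0,0,0]},
  {"claw": 255,"dp": [0,-0.001,0],"angular": [0,0,0]},
])

```text
clock: 15.42
tcp_pos: [0.4732, 0.0053, 0.0978]
orientation: [0.0, 0.746, 0.666, 0.0]
wrist_force: [4.1, -1.1, -1.0]
finger_gap: 0.021
```

play_rows([
  {"claw": 255,"dp": [0,-0.0005,0],"angular": [0,0,0]},
  {"claw": 255,"dp": [0,-0.0005,0],"angular": [0,0,0]},
  {"claw": 255,"dp": [0,-0.0005,0],"angular": [0,0,0]},
  {"claw": 255,"dp": [0,-0.0005,0],"angular": [0,0,0]},
  {"claw": 255,"dp": [0,-0.0005,0],"angular": [0,0,0]},
  {"claw": 255,"dp": [0,-0.0005,0],"angular": [0,0,0]},
  {"claw": 255,"dp": [0,-0.0005,0],"angular": [0,0,0]},
  {"claw": 255,"dp": [0,-0.0005,0],"angular": [0,0,0]},
])

```text
clock: 16.08
tcp_pos: [0.4693, 0.0058, 0.0978]
orientation: [-0.0, 0.746, 0.666, 0.0]
wrist_force: [4.6, -0.6, -1.0]
finger_gap: 0.0207
```

play_rows([
  {"claw": 255,"dp": [0,-0.0005,0],"angular": [0,0,0]},
  {"claw": 255,"dp": [0,-0.0005,0],"angular": [0,0,0]},
  {"claw": 255,"dp": [0,-0.0005,0],"angular": [0,0,0]},
  {"claw": 255,"dp": [0,-0.0005,0],"angular": [0,0,0]},
  {"claw": 255,"dp": [0,-0.0005,0],"angular": [0,0,0]},
  {"claw": 255,"dp": [0,-0.0005,0],"angular": [0,0,0]},
  {"claw": 255,"dp": [0,0,0],"angular": [0,0,0]},
  {"claw": 255,"dp": [0,0,0],"angular": [0,0,0]},
])

```text
clock: 16.75
tcp_pos: [0.4662, 0.0061, 0.0978]
orientation: [-0.0, 0.746, 0.666, -0.0]
wrist_force: [4.8, -0.9, 0.1]
finger_gap: 0.0206
```

play_rows([
  {"claw": 255,"dp": [0,-0.0005,0],"angular": [0,0,0]},
  {"claw": 255,"dp": [0,-0.0005,0],"angular": [0,0,0]},
  {"claw": 255,"dp": [0,-0.0005,0],"angular": [0,0,0]},
  {"claw": 255,"dp": [0,-0.0005,0],"angular": [0,0,0]},
  {"claw": 255,"dp": [0,-0.0005,0],"angular": [0,0,0]},
  {"claw": 255,"dp": [0,-0.0005,0],"angular": [0,0,0]},
  {"claw": 255,"dp": [0,0,0],"angular": [0,0,0]},
  {"claw": 255,"dp": [0,0,0],"angular": [0,0,0]},
])

```text
clock: 17.42
tcp_pos: [0.4633, 0.0065, 0.0978]
orientation: [-0.0, 0.746, 0.666, -0.0]
wrist_force: [4.3, -0.8, -0.7]
finger_gap: 0.0209
```

play_rows([
  {"claw": 255,"dp": [0,-0.0005,0],"angular": [0,0,0]},
  {"claw": 255,"dp": [0,-0.0005,0],"angular": [0,0,0]},
  {"claw": 255,"dp": [0,-0.0005,0],"angular": [0,0,0]},
  {"claw": 255,"dp": [0,-0.0005,0],"angular": [0,0,0]},
  {"claw": 255,"dp": [0,-0.0005,0],"angular": [0,0,0]},
  {"claw": 255,"dp": [0,-0.0005,0],"angular": [0,0,0]},
  {"claw": 255,"dp": [0,0,0],"angular": [0,0,0]},
  {"claw": 255,"dp": [0,0,0],"angular": [0,0,0]},
])

```text
clock: 18.08
tcp_pos: [0.4618, 0.0065, 0.0978]
orientation: [0.001, 0.746, 0.666, 0.001]
wrist_force: [8.7, -0.6, -5.6]
finger_gap: 0.021
```

Contact: the force rose to about 9 N, against 4 N sliding friction. I'll hold here and see how it settles.

play_rows([
  {"claw": 255,"dp": [0,0,0],"angular": [0,0,0]},
  {"claw": 255,"dp": [0,0,0],"angular": [0,0,0]},
  {"claw": 255,"dp": [0,0,0],"angular": [0,0,0]},
  {"claw": 255,"dp": [0,0,0],"angular": [0,0,0]},
  {"claw": 255,"dp": [0,0,0],"angular": [0,0,0]},
  {"claw": 255,"dp": [0,0,0],"angular": [0,0,0]},
  {"claw": 255,"dp": [0,0,0],"angular": [0,0,0]},
  {"claw": 255,"dp": [0,0,0],"angular": [0,0,0]},
])

```text
clock: 18.75
tcp_pos: [0.4618, 0.0065, 0.0978]
orientation: [0.001, 0.746, 0.666, 0.001]
wrist_force: [8.3, -2.2, -4.7]
finger_gap: 0.0212
```

```bash
python3 -c "
from h import *
go(None)"
```

```text
t 18.75 tcp [0.4618 0.0065 0.0978] yaw -6.48 tilt [ 0.14 -0.02] gap 0.0212 F [ 8.27 -2.16 -4.68] M [-0.24 -2.02 -0.06]
```

Steady at about 8.5 N pull, roughly 4–8 N on the screws, for over 0.6 s. Now I back off to the middle of the loop and lift.

play_rows([
  {"claw": 255,"dp": [0,0.001,0],"angular": [0,0,0]},
  {"claw": 255,"dp": [0,0.001,0],"angular": [0,0,0]},
  {"claw": 255,"dp": [0,0.001,0],"angular": [0,0,0]},
  {"claw": 255,"dp": [0,0.001,0],"angular": [0,0,0]},
  {"claw": 255,"dp": [0,0.001,0],"angular": [0,0,0]},
  {"claw": 255,"dp": [0,0.0005,0],"angular": [0,0,0]},
  {"claw": 255,"dp": [0,0,0],"angular": [0,0,0]},
  {"claw": 255,"dp": [0,0,0],"angular": [0,0,0]},
])

```text
clock: 19.42
tcp_pos: [0.465, 0.0063, 0.0974]
orientation: [-0.001, 0.746, 0.666, -0.001]
wrist_force: [0.1, 0.5, -2.3]
finger_gap: 0.0208
```

```bash
python3 -c "
from h import *
go(None)"
```

```text
t 19.42 tcp [0.465  0.0063 0.0974] yaw -6.47 tilt [-0.09  0.02] gap 0.0208 F [ 0.14  0.5  -2.3 ] M [-0.   -0.02 -0.01]
```

play_rows([
  {"claw": 255,"dp": [0,0,-0.001],"angular": [0,0,0]},
  {"claw": 255,"dp": [0,0,-0.002],"angular": [0,0,0]},
  {"claw": 255,"dp": [0,0,-0.002],"angular": [0,0,0]},
  {"claw": 255,"dp": [0,0,-0.002],"angular": [0,0,0]},
  {"claw": 255,"dp": [0,0,-0.002],"angular": [0,0,0]},
  {"claw": 255,"dp": [0,0,-0.003],"angular": [0,0,0]},
  {"claw": 255,"dp": [0,0,0],"angular": [0,0,0]},
  {"claw": 255,"dp": [0,0,0],"angular": [0,0,0]},
])

```text
clock: 20.08
tcp_pos: [0.4661, 0.0061, 0.1101]
orientation: [0.0, 0.746, 0.666, 0.0]
wrist_force: [-0.5, -0.3, -1.3]
finger_gap: 0.0205
```

play_rows([
  {"claw": 255,"dp": [0,0,-0.003],"angular": [0,0,0]},
  {"claw": 255,"dp": [0,0,-0.004],"angular": [0,0,0]},
  {"claw": 255,"dp": [0,0,-0.008],"angular": [0,0,0]},
  {"claw": 255,"dp": [0,0,-0.015],"angular": [0,0,0]},
  {"claw": 255,"dp": [0,0,-0.02],"angular": [0,0,0]},
  {"claw": 255,"dp": [0,0,-0.02],"angular": [0,0,0]},
  {"claw": 255,"dp": [0,0,-0.012],"angular": [0,0,0]},
  {"claw": 255,"dp": [0,0,0],"angular": [0,0,0]},
])

```text
clock: 20.75
tcp_pos: [0.4678, 0.0059, 0.1952]
orientation: [0.002, 0.746, 0.666, 0.002]
wrist_force: [1.1, 0.2, -0.7]
finger_gap: 0.0208
```

play_rows([
  {"claw": 255,"dp": [0,0,0],"angular": [0,0,-5]},
  {"claw": 255,"dp": [0,0,0],"angular": [0,0,-5]},
  {"claw": 255,"dp": [0,0,0],"angular": [0,0,-5]},
  {"claw": 255,"dp": [0,0,0],"angular": [0,0,-4.7]},
  {"claw": 255,"dp": [0,0,0],"angular": [0,0,0]},
  {"claw": 255,"dp": [0,0,0],"angular": [0,0,0]},
  {"claw": 255,"dp": [0,0,0],"angular": [0,0,0]},
  {"claw": 255,"dp": [0,0,0],"angular": [0,0,0]},
])

```text
clock: 21.42
tcp_pos: [0.4657, 0.0062, 0.1916]
orientation: [-0.0, 0.621, 0.783, -0.0]
wrist_force: [0.6, 0.0, -1.9]
finger_gap: 0.0212
```

```bash
python3 -c "
from h import *
go([.4634,.2294,.192],13.22)"
```

```text
t 21.42 tcp [0.4657 0.0062 0.1916] yaw 13.15 tilt [-0.02  0.01] gap 0.0212 F [ 0.63  0.04 -1.9 ] M [ 0.06  0.04 -0.07]
dp [ 0.2179  0.0485 -0.0004] turn z -0.07
```

play_rows([
  {"claw": 255,"dp": [0.02,0.0045,0],"angular": [0,0,0]},
  {"claw": 255,"dp": [0.03,0.0067,0],"angular": [0,0,0]},
  {"claw": 255,"dp": [0.032,0.007,0],"angular": [0,0,0]},
  {"claw": 255,"dp": [0.032,0.007,0],"angular": [0,0,0]},
  {"claw": 255,"dp": [0.032,0.007,0],"angular": [0,0,0]},
  {"claw": 255,"dp": [0.032,0.007,0],"angular": [0,0,0]},
  {"claw": 255,"dp": [0.025,0.006,0],"angular": [0,0,0]},
  {"claw": 255,"dp": [0.0149,0.0033,0],"angular": [0,0,0]},
])

```text
clock: 22.08
tcp_pos: [0.463, 0.2321, 0.1917]
orientation: [-0.0, 0.62, 0.784, 0.0]
wrist_force: [0.1, 0.2, -1.4]
finger_gap: 0.021
```

play_rows([
  {"claw": 255,"dp": [0,0,0.01],"angular": [0,0,0]},
  {"claw": 255,"dp": [0,0,0.02],"angular": [0,0,0]},
  {"claw": 255,"dp": [0,0,0.02],"angular": [0,0,0]},
  {"claw": 255,"dp": [0,0,0.01],"angular": [0,0,0]},
  {"claw": 255,"dp": [0,0,0.005],"angular": [0,0,0]},
  {"claw": 255,"dp": [0,0,0],"angular": [0,0,0]},
  {"claw": 255,"dp": [0,0,0],"angular": [0,0,0]},
  {"claw": 255,"dp": [0,0,0],"angular": [0,0,0]},
])

```text
clock: 22.75
tcp_pos: [0.4641, 0.2293, 0.1278]
orientation: [0.0, 0.621, 0.784, 0.001]
wrist_force: [0.0, 0.2, -1.1]
finger_gap: 0.0208
```

Run:
```python
from h import *
p=cap('top','top5')[0]; q=cap('scene','scene5')[0]
go([.4634,.2294,.0923],13.22)
a=cv2.resize(p[150:260,280:400],None,fx=3.6,fy=4,interpolation=cv2.INTER_CUBIC)
b=cv2.resize(q[160:220,245:305],None,fx=6,fy=440/60,interpolation=cv2.INTER_CUBIC)
cv2.imwrite('pics/c5.png',np.hstack([a,b])[:,:,::-1])
```

```text
t 22.85 tcp [0.4641 0.2295 0.1279] yaw 13.21 tilt [0.12 0.04] gap 0.0209 F [ 0.68 -0.36 -1.31] M [-0.02 -0.02 -0.  ]
dp [ 0.0001 -0.0007  0.0356] turn z -0.01
```

View pics/c5.png

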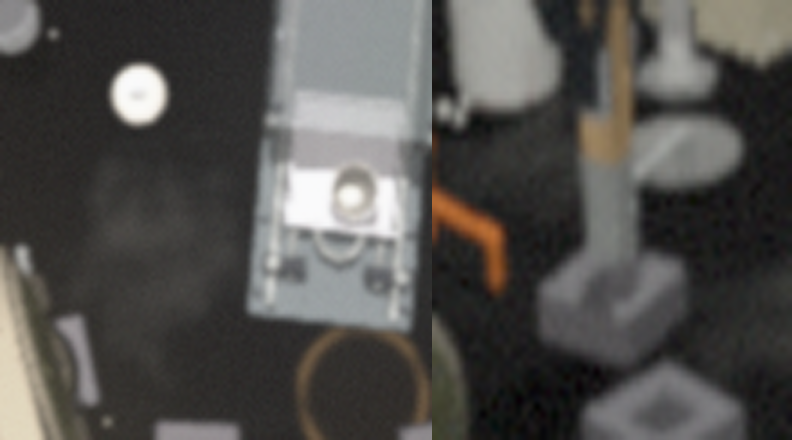

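The left crop shows the tray at the stops, with its front wall at v≈230 and the block faces at v≈260. The crucible stands at (352,192). The right crop shows the shank over the pocket at (610,290). Now I lower it in.

play_rows([
  {"claw": 255,"dp": [0,-0.0007,0.006],"angular": [0,0,0]},
  {"claw": 255,"dp": [0,0,0.006],"angular": [0,0,0]},
  {"claw": 255,"dp": [0,0,0.004],"angular": [0,0,0]},
  {"claw": 255,"dp": [0,0,0.004],"angular": [0,0,0]},
  {"claw": 255,"dp": [0,0,0.004],"angular": [0,0,0]},
  {"claw": 255,"dp": [0,0,0.003],"angular": [0,0,0]},
  {"claw": 255,"dp": [0,0,0.003],"angular": [0,0,0]},
  {"claw": 255,"dp": [0,0,0],"angular": [0,0,0]},
])

```text
clock: 23.52
tcp_pos: [0.4621, 0.2291, 0.096]
orientation: [-0.0, 0.621, 0.784, -0.0]
wrist_force: [0.2, 0.3, -0.9]
finger_gap: 0.0207
```

play_rows([
  {"claw": 255,"dp": [0,0,0.002],"angular": [0,0,0]},
  {"claw": 255,"dp": [0,0,0.001],"angular": [0,0,0]},
  {"claw": 255,"dp": [0,0,0.001],"angular": [0,0,0]},
  {"claw": 255,"dp": [0,0,0.001],"angular": [0,0,0]},
  {"claw": 255,"dp": [0,0,0.0005],"angular": [0,0,0]},
  {"claw": 255,"dp": [0,0,0],"angular": [0,0,0]},
  {"claw": 255,"dp": [0,0,0],"angular": [0,0,0]},
  {"claw": 255,"dp": [0,0,0],"angular": [0,0,0]},
])

```text
clock: 24.18
tcp_pos: [0.4627, 0.2293, 0.0923]
orientation: [0.0, 0.621, 0.784, 0.0]
wrist_force: [-1.8, -0.6, 5.1]
finger_gap: 0.0209
```

```bash
python3 -c "
from h import *
go(None)"
```

```text
t 24.18 tcp [0.4627 0.2293 0.0923] yaw 13.23 tilt [0.05 0.02] gap 0.0209 F [-1.78 -0.65  5.13] M [-0.17  0.52  0.01]
```

Seated: z matches the pickup and the floor is felt at 5 N. Next I release slowly, wait, then retract straight up.

play_rows([
  {"claw": 130,"dp": [0,0,0],"angular": [0,0,0]},
  {"claw": 90,"dp": [0,0,0],"angular": [0,0,0]},
  {"claw": 40,"dp": [0,0,0],"angular": [0,0,0]},
  {"claw": 0,"dp": [0,0,0],"angular": [0,0,0]},
  {"claw": 0,"dp": [0,0,0],"angular": [0,0,0]},
  {"claw": 0,"dp": [0,0,0],"angular": [0,0,0]},
  {"claw": 0,"dp": [0,0,0],"angular": [0,0,0]},
  {"claw": 0,"dp": [0,0,0],"angular": [0,0,0]},
])

```text
clock: 24.85
tcp_pos: [0.4625, 0.2292, 0.0912]
orientation: [-0.0, 0.621, 0.784, 0.0]
wrist_force: [0.3, 0.5, -0.1]
finger_gap: 0.0853
```

play_rows([
  {"claw": 0,"dp": [0,0,-0.01],"angular": [0,0,0]},
  {"claw": 0,"dp": [0,0,-0.02],"angular": [0,0,0]},
  {"claw": 0,"dp": [0,0,-0.025],"angular": [0,0,0]},
  {"claw": 0,"dp": [0,0,-0.03],"angular": [0,0,0]},
  {"claw": 0,"dp": [0,0,-0.03],"angular": [0,0,0]},
  {"claw": 0,"dp": [0,0,-0.025],"angular": [0,0,0]},
  {"claw": 0,"dp": [0,0,-0.01],"angular": [0,0,0]},
  {"claw": 0,"dp": [0,0,0],"angular": [0,0,0]},
])

```text
clock: 25.52
tcp_pos: [0.4641, 0.2297, 0.2446]
orientation: [0.002, 0.621, 0.784, 0.002]
wrist_force: [1.5, 0.4, -0.3]
finger_gap: 0.085
```

play_rows([
  {"claw": 0,"dp": [0.02,-0.015,0],"angular": [0,0,0]},
  {"claw": 0,"dp": [0.03,-0.02,0],"angular": [0,0,0]},
  {"claw": 0,"dp": [0.03,-0.02,0],"angular": [0,0,0]},
  {"claw": 0,"dp": [0.03,-0.02,0],"angular": [0,0,0]},
  {"claw": 0,"dp": [0.03,-0.02,0],"angular": [0,0,0]},
  {"claw": 0,"dp": [0.02,-0.015,0],"angular": [0,0,0]},
  {"claw": 0,"dp": [0,0,0],"angular": [0,0,0]},
  {"claw": 0,"dp": [0,0,0],"angular": [0,0,0]},
])

```text
clock: 26.18
tcp_pos: [0.3172, 0.36, 0.2398]
orientation: [-0.0, 0.62, 0.785, -0.001]
wrist_force: [0.1, 0.3, 0.6]
finger_gap: 0.0853
```

Run:
```python
from h import *
p=cap('top','top6')[0]; q=cap('scene','scene6')[0]
go(None)
a=cv2.resize(p[140:260,275:405],None,fx=3.1,fy=3.6,interpolation=cv2.INTER_CUBIC)[:430]
b=cv2.resize(q[155:255,255:415],(390,430),interpolation=cv2.INTER_CUBIC)
cv2.imwrite('pics/c6.png',np.hstack([a,b])[:,:,::-1])
```

```text
t 26.28 tcp [0.3187 0.3593 0.2402] yaw 13.23 tilt [-0.06 -0.07] gap 0.0853 F [ 0.15 -0.78 -0.04] M [0.03 0.02 0.04]
```

View pics/c6.png

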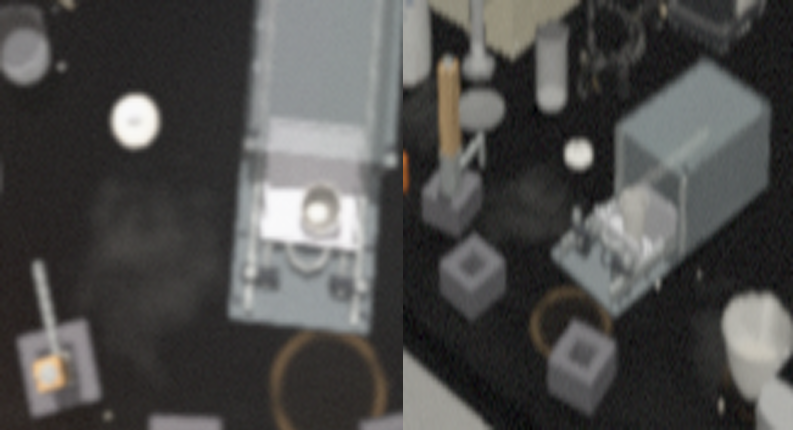

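The final view shows the hook upright in its pocket at (48,373), the tray at the stops with a gap of about 22 mm to the block faces, the crucible standing at (320,210), and the gripper clear.

```bash
python3 -c "
from h import *
env.hand_in()"
```

```text
the job is handed in; nothing more can be done
```

I drew the tray out to the stop screws with the hook, put the hook tool back in its stand, and handed the job in at about 26 s. No verdict was reported.

- **Pull:** the tray slid with about 3.5–4.5 N. On the screws the pull rose to about 8.5 N and stayed steady for more than 0.6 s, so roughly 4–8 N was on the screws. The highest wrist-force reading during the pull was about 10–11 N in total, including a downward part of about 5 N, below the 15 N limit.
- **Tray and crucible:** after unhooking, the pictures show the front wall about 22 mm from the block faces (27 mm allowed), with the crucible upright on the tray. This gap is close to the longest possible screw, and it agrees with where the force rose.
- **Hook tool:** it went back to the height it was picked up from, the pocket floor was felt at about 5 N, and it stands upright and released. The gripper is clear, and the beaker and the dish were not touched.
- **Disagreements:** the camera and arm estimates of the hook tip differed by 2–3 mm. I aimed between them, within the loop's play. The arm hid the loop from the top camera as the tip went in, so I judged that step by force; no check failed.

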